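Make up the moisture kit and the purity kit in a grain laboratory

ROBOT

A 6-joint arm with a two-finger parallel gripper is mounted at the origin on the work surface. World frame = base frame: x ahead of the robot, y to its left, z up, the work surface at z = 0. Lengths are in m, angles in rad, forces in N, time in s.
With the tool pointing down it reaches from about 0.25 to 0.775 m from the base axis. Payload 4 kg.
Tool frame: the origin (TCP) lies midway between the tips of the shut fingers; the grasp point (between the pads) lies 19 mm behind it; z points along the fingers, y is the direction in which the jaws open and shut (so a half turn about z gives the same grasp; the last joint's range is limited). The gripper opens to 85 mm and grips with 20 to 120 N. Pads are 22 mm wide; open, the fingers measure 114 mm over their backs; the gripper's body (76 mm by 85 mm) begins 54 mm behind the grasp point. The pads swing forward as they close: fully open they stand 13 mm farther back than shut.
Start: joints at [1.218, 0.087, 1.371, -0, 1.684, -0.103], TCP at [0.136, 0.533, 0.231] pointing down, gripper open.
Joint ranges: [-3.1, 3.1], [-0.76, 2.03], [0.27, 2.55], [-1.08, 4.22], [0.17, 2.65], [-2.57, 2.57]. Speed limits (rad/s): [2.79, 2.79, 3.14, 3.14, 3.14, 3.14].

INTERFACE

Orientations are given as [roll, pitch, yaw] about the fixed x, y, z axes, in that order (R = Rz(yaw) Ry(pitch) Rx(roll)).
In Python, from bench import get_state, grab_frame, calibration, job_done gives the robot as it stands.
- The arm moves only by the shell command python3 -m jog 'ROWS' [OPENING]. ROWS is JSON, a list of rows, each a list of 2 entries, a list of its own where there are three numbers: the shift along the tool's x, y, z in mm, then the turn, a rotation vector about the tool's x, y, z in degrees. A call has 1 to 10 rows; each row is the pose to reach, as a shift and turn from the pose commanded when the call began, along the tool's axes at that moment; what a row does not reach only later rows make up. A row lasts 1/8 s, in which the tool goes at most 62.5 mm and 10.7 degrees, less where a joint would pass 70% of its speed; a pose out of reach is approached as far as the arm can. A call with a gripper value outside its range is refused whole. OPENING is the closure, from -1 (fully open) to 1 (shut), set as the call begins (- or left out, the last holds). The fingers move at their own pace and stop on an object; the grip force is fixed at half the most. Time passes only in rows, so rows that repeat a pose let the fingers close. It gives the time, the measured TCP pose, the force and the opening at its end, in the units of the state.
- get_state(): the state, without advancing time (a new reading comes with each control period).
- grab_frame(name): name is "scene" or "side" or "wrist"; returns the picture (400x640x3 uint8, red, green, blue); there is no depth.
- calibration(name): a dict with "camera_matrix" (3x3 intrinsics, pixels), "T" (4x4, takes a point from camera to world coordinates). Camera axes: x right, y down, z forward; pixel columns grow to the right and rows downward; lengths in m; the calibration is good to about 2 mm. A picture is of the moment at which its call begins: read the wrist's pose just before it. calibration takes no time and is no camera call; for the wrist camera it gives the pose at the moment of the call.
- job_done(): hands the job in, once; it reports no verdict.
The state is a dict: "clock": time; "joint_pos": joint angles; "dq": joint speeds; "tau": joint torques, N m; "tcp_pos": TCP position; "eef_rot": TCP orientation; "force": force on the tool from outside, world axes, zero at the start; "ft_torque": the same for the moment, N m; "opening": finger opening in m.
Only numpy, scipy, OpenCV 4.12 (cv2) and the standard library are available. Lean on these libraries where they do the work, as an engineer would, in place of code of your own. Each camera call takes 0.05 s, during which the arm holds its last target.

TASK

Make up the two grain-testing kits. The green tray gets the white measuring cup, the brass check weight and the blue-lidded jar, with the heavy weight in the middle compartment; the orange tray gets the small steel sieve and the yellow-lidded jar. Stand everything upright and flat on the tray floor, one thing to a compartment, and leave the red-lidded jar and the amber bottle standing where they are.

Things in the scene. Friction and masses are not known exactly. Their poses are not given: they have to be found in the camera images.
- tray_green: Green kit tray, fixed to the bench: 84 mm (its x) by 244 mm (its y) outside, 12 mm high, walls, dividers and floor 4 mm thick, so the inner floor is 4 mm above the bench. Three open-topped compartments, 76 mm square inside, in a row along its y, centred at y = -80, 0 and +80 mm, x = 0. Origin: centre of its underside, z up.
- tray_orange: Orange kit tray, fixed to the bench: 84 mm (its x) by 164 mm (its y) outside, 12 mm high, walls, divider and floor 4 mm thick, so the inner floor is 4 mm above the bench. Two open-topped compartments, 76 mm square inside, in a row along its y, centred at y = -40 and +40 mm, x = 0. Origin: centre of its underside, z up.
- cup: White plastic measuring cup, an open-topped upright tube 100 mm high: foot flange 60 mm in diameter up to z = 12 mm, narrowing to a tube 50 mm in diameter from z = 16 mm to the rim (wall 3 mm); about 80 g. Origin: centre of its underside, z up.
- weight: Brass check weight standing upright: cylinder 44 mm in diameter up to z = 40 mm, thin neck of 14 mm, then a knob 24 mm in diameter from z = 51 to 58 mm; 60 mm high in all, about 0.5 kg. Origin: centre of its underside, z up.
- sieve: Small round steel sieve pan, open-topped with a dark wire mesh inside: drum 57 mm in diameter, rim bead 60 mm in diameter from z = 37 to 40 mm (top); 40 mm high, about 120 g. Origin: centre of its underside, z up.
- jar_blue: Sample jar with a blue screw lid: white upright cylinder 50 mm in diameter up to z = 52 mm, neck 46 mm across to 56 mm, lid 50 mm in diameter from 56 to 70 mm; 70 mm high in all, about 70 g. Origin: centre of its underside, z up.
- jar_yellow: Sample jar with a yellow screw lid: white upright cylinder 50 mm in diameter up to z = 52 mm, neck 46 mm across to 56 mm, lid 50 mm in diameter from 56 to 70 mm; 70 mm high in all, about 70 g. Origin: centre of its underside, z up.
- jar_red: Sample jar with a red screw lid: white upright cylinder 50 mm in diameter up to z = 52 mm, neck 46 mm across to 56 mm, lid 50 mm in diameter from 56 to 70 mm; 70 mm high in all, about 70 g. Origin: centre of its underside, z up. Not part of any kit.
- amber: Amber glass reagent bottle with a paper label and a white cap: 48 mm in diameter, 88 mm high, about 120 g, standing upright among the stock. Not part of any kit. Origin: centre of its underside, z up.
Not all that is in view belongs to the job. Leave any black or pink look-alike of the cup alone.

How it is judged:
At the end, for the whole second after the job is handed in: Kits as asked, weight in the middle, one thing per compartment: each within 20 mm of its centre along both tray axes, underside under 9 mm above the tray's, tilt under 0.1 rad, at rest (0.02 m/s, 0.2 rad/s). Red-lidded jar and amber bottle within 30 mm of their start, tilt under 0.3 rad (x of cup in the frame of tray_green between -0.02 and 0.02 m and z of cup in the frame of tray_green between -0.002 and 0.009 m and (y of cup in the frame of tray_green between -0.1 and -0.06 m or y of cup in the frame of tray_green between 0.06 and 0.1 m) and angle between each of cup, jar_blue, weight, sieve, jar_yellow's own z axis and vertical below 0.1 rad and linear speed of each of cup, jar_blue, weight, sieve, jar_yellow below 0.02 m/s and angular speed of each of cup, jar_blue, weight, sieve, jar_yellow below 0.2 rad/s and x of jar_blue in the frame of tray_green between -0.02 and 0.02 m and z of jar_blue in the frame of tray_green between -0.002 and 0.009 m and (y of jar_blue in the frame of tray_green between -0.1 and -0.06 m or y of jar_blue in the frame of tray_green between 0.06 and 0.1 m) and x of weight in the frame of tray_green between -0.02 and 0.02 m and z of weight in the frame of tray_green between -0.002 and 0.009 m and y of weight in the frame of tray_green between -0.02 and 0.02 m and x of sieve in the frame of tray_orange between -0.02 and 0.02 m and z of sieve in the frame of tray_orange between -0.002 and 0.009 m and (y of sieve in the frame of tray_orange between -0.06 and -0.02 m or y of sieve in the frame of tray_orange between 0.02 and 0.06 m) and x of jar_yellow in the frame of tray_orange between -0.02 and 0.02 m and z of jar_yellow in the frame of tray_orange between -0.002 and 0.009 m and (y of jar_yellow in the frame of tray_orange between -0.06 and -0.02 m or y of jar_yellow in the frame of tray_orange between 0.02 and 0.06 m) and distance of each of jar_red, amber from where it was at the start of the episode below 0.03 m and angle between each of jar_red, amber's own z axis and vertical below 0.3 rad); the robot touches nothing.
It fails at once if the red-lidded jar or the amber bottle is moved more than 30 mm or tipped (not (distance of each of jar_red, amber from where it was at the start of the episode below 0.03 m and angle between each of jar_red, amber's own z axis and vertical below 0.3 rad)).
It also fails if it takes over 122 s, if anything falls off the work surface, if the arm or the gripper's body presses on something with over 40 N, if the wrist force passes 120 N, or if a joint passes its speed limit or range.

## Working session

There is one attempt and no reset: what is moved stays moved. The work goes in short steps, Python scripts to look and compute and a shell command to move; the robot and the scene stay as the last step left them, time stands still between calls to the robot, and variables do not carry over. Pictures are saved under pics/ and viewed, and the job is handed in when it is done.

```bash
mkdir -p pics; ls; python3 - <<'E'
from bench import *
import cv2,numpy as np
print(get_state())
for n in("scene","side","wrist"):
    c=calibration(n); print(n,np.round(c["camera_matrix"],1).tolist(),np.round(c["T"],4).tolist())
    cv2.imwrite(f"pics/{n}0.png",grab_frame(n)[:,:,::-1])
E
```

```text
pics
{'clock': 0.0, 'joint_pos': array([ 1.21788927e+00,  8.79721946e-02,  1.37227306e+00, -2.36309581e-06,
        1.68361697e+00, -1.03121665e-01]), 'dq': array([-2.42877158e-04, -8.40584890e-04, -1.34143323e-03,  1.15277179e-03,
        1.49120220e-03, -4.21603935e-05]), 'tau': array([-2.16766362e-03, -3.51886082e+01, -3.13264203e+01, -3.10496471e-04,
        1.12144399e-02, -1.56082029e-05]), 'tcp_pos': array([0.13579838, 0.53244837, 0.2301202 ]), 'eef_rot': array([-3.13933489e+00, -2.31291624e-04,  2.89180673e+00]), 'force': array([-0.31611395,  0.10057039,  0.37404618]), 'ft_torque': array([-0.00364676, -0.03169252,  0.03426901]), 'opening': 0.08513592990810644}
scene [[422.9, 0.0, 315.4], [0.0, 422.9, 196.1], [0.0, 0.0, 1.0]] [[-0.5506, 0.6172, -0.562, 1.1317], [0.8347, 0.413, -0.3643, 0.4089], [0.0073, -0.6697, -0.7426, 0.889], [0.0, 0.0, 0.0, 1.0]]
side [[509.8, 0.0, 323.1], [0.0, 509.8, 197.9], [0.0, 0.0, 1.0]] [[0.6752, -0.5748, 0.4622, -0.1427], [-0.7376, -0.5218, 0.4285, -0.5784], [-0.0052, -0.6303, -0.7763, 1.08], [0.0, 0.0, 0.0, 1.0]]
wrist [[298.7, 0.0, 320.4], [0.0, 298.7, 197.3], [0.0, 0.0, 1.0]] [[0.2461, 0.9276, 0.2811, 0.0641], [0.9692, -0.2345, -0.0747, 0.5509], [-0.0033, 0.2909, -0.9568, 0.3729], [0.0, 0.0, 0.0, 1.0]]
```

View pics/scene0.png

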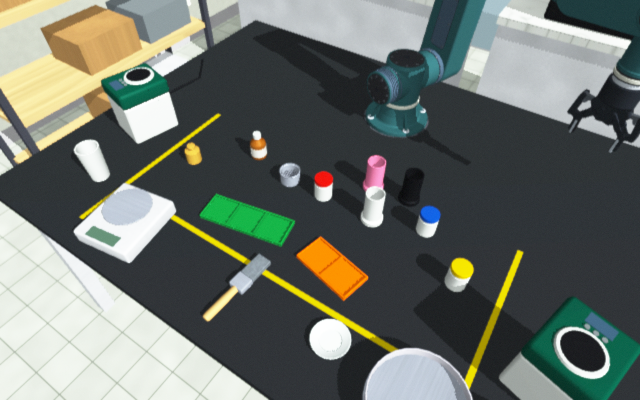

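View pics/side0.png

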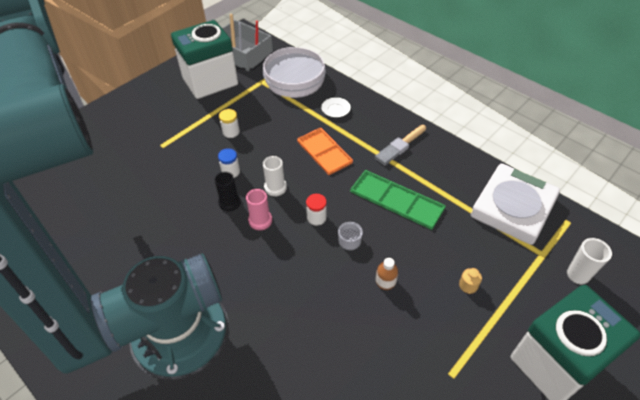

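View pics/wrist0.png

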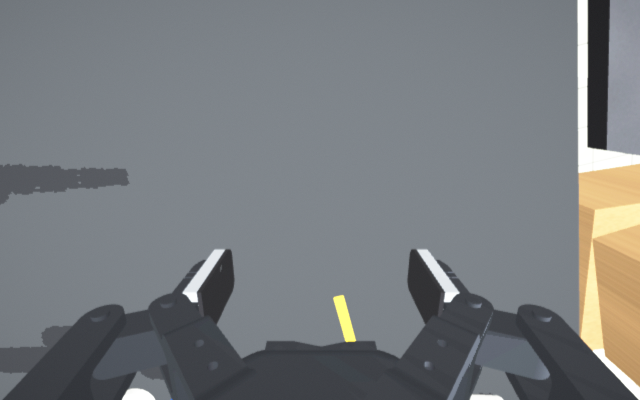

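The white thing at scene (374,207) has a foot flange. The white tumbler at (92,160) tapers and has none. I'm enlarging crops to confirm this and to read pixels.

```bash
python3 - <<'E'
import cv2
a=cv2.imread("pics/scene0.png");b=cv2.imread("pics/side0.png")
cv2.imwrite("pics/sc1.png",cv2.resize(a[120:300,180:380],None,fx=4,fy=4,interpolation=cv2.INTER_CUBIC)[:600])
cv2.imwrite("pics/sc1.png",cv2.resize(a[125:275,180:380],None,fx=4,fy=4,interpolation=cv2.INTER_CUBIC))
cv2.imwrite("pics/sc2.png",cv2.resize(a[155:305,290:490],None,fx=4,fy=4,interpolation=cv2.INTER_CUBIC))
cv2.imwrite("pics/sd1.png",cv2.resize(b[100:250,200:360],None,fx=4,fy=4,interpolation=cv2.INTER_CUBIC))
cv2.imwrite("pics/sd2.png",cv2.resize(b[165:305,295:495],None,fx=4,fy=4,interpolation=cv2.INTER_CUBIC))
E
```

```text
(no output)
```

View pics/sc1.png

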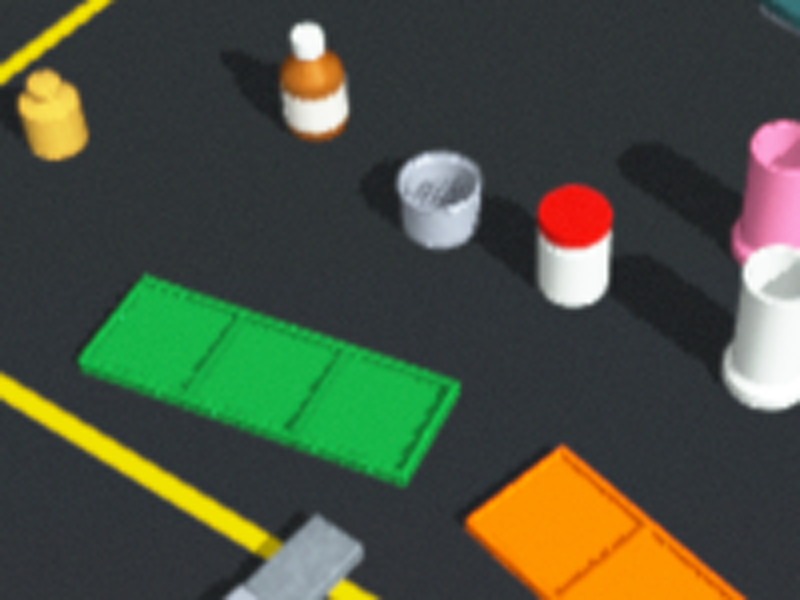

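View pics/sc2.png

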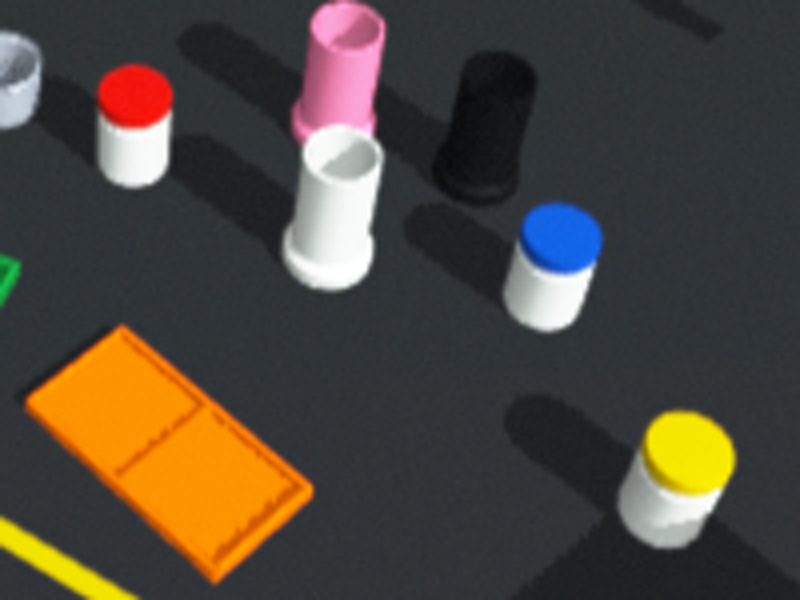

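View pics/sd1.png

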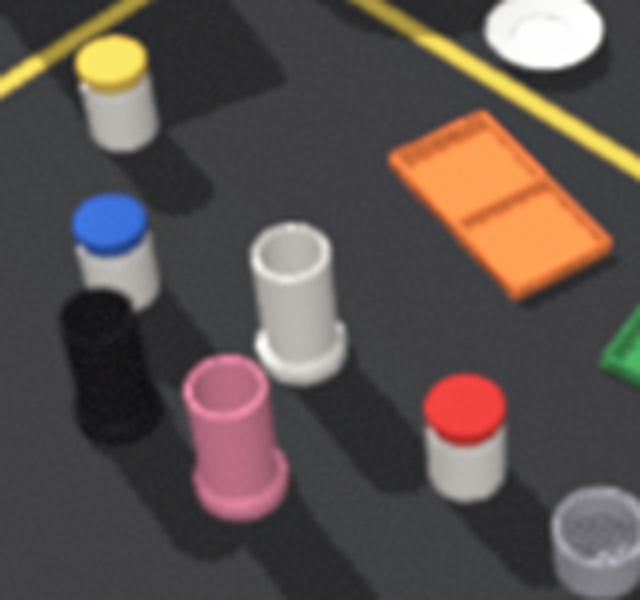

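View pics/sd2.png

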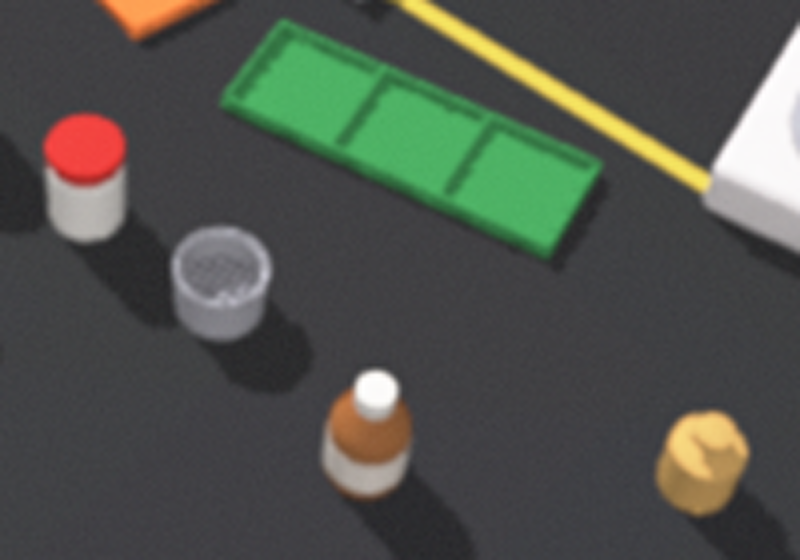

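The crops show one flanged white cup (sc2 at 332,205), with pink at (340,70) and black at (487,125) beside it. There is one brass weight (sc1 at 52,115), one sieve (sc1 at 440,195), and one jar of each lid colour. Next I triangulate.

```bash
cat > h.py <<'E'
import numpy as np,cv2
from bench import *
def ray(n,uv,z):
    c=calibration(n);K=c["camera_matrix"];T=np.array(c["T"])
    d=T[:3,:3]@np.linalg.solve(np.array(K),[uv[0],uv[1],1]);o=T[:3,3]
    return (o+d*(z-o[2])/d[2])[:2]
def proj(n,p):
    c=calibration(n);T=np.linalg.inv(np.array(c["T"]));q=np.array(c["camera_matrix"])@(T[:3,:3]@p+T[:3,3]);return q[:2]/q[2]
E
python3 - <<'E'
from h import *
o={'weight':((191.5,145),(474.5,272.5),.059),'sieve':((290,169.75),(350.25,231),.04),'red':((323.75,178.75),(316.3,202),.07),'cup':((375.5,193.5),(272.75,163),.1),'blue':((430.25,214.3),(227.5,155.75),.07),'yellow':((462,268),(228,115.75),.07),'pink':((376.5,162.5),(256.5,196.75),.1),'black':((414,175.5),(225.25,179.5),.1),'amber':((257,134.5),(389,262.5),.086)}
for k,(a,b,z) in o.items():
    p,q=ray("scene",a,z),ray("side",b,z); print(k,p.round(4),q.round(4),((p+q)/2).round(4))
tr={'green':(244,84,[(146,274),(461,383),(406,475),(79,357)],[(283,18),(602,163),(549,250),(222,93)],(180,125),(295,165)),
'orange':(164,84,[(123,325),(313,490),(215,574),(25,397)],[(485,110),(612,240),(517,290),(389,152)],(290,155),(200,100))}
for k,(L,W,a,b,oa,ob) in tr.items():
  for n,c,of in(("scene",a,oa),("side",b,ob)):
    P=np.array([ray(n,(u/4+of[0],v/4+of[1]),.012) for u,v in c])
    e=P-np.roll(P,-1,0); L_=np.linalg.norm(e,axis=1); i=np.argsort(L_)[-2:]
    print(k,n,'ctr',P.mean(0).round(4),'len',L_.round(3),'yaw long',[round(np.degrees(np.arctan2(e[j][1],e[j][0]))%180,1) for j in i])
E
```

```text
weight [ 0.5374 -0.4148] [ 0.5362 -0.4223] [ 0.5368 -0.4185]
sieve [ 0.4448 -0.124 ] [ 0.4435 -0.1265] [ 0.4441 -0.1252]
red [ 0.4464 -0.009 ] [ 0.4371 -0.0173] [ 0.4417 -0.0131]
cup [0.4426 0.1433] [0.4389 0.1398] [0.4407 0.1416]
blue [0.4026 0.2813] [0.3922 0.2733] [0.3974 0.2773]
yellow [0.5102 0.4043] [0.5001 0.396 ] [0.5051 0.4002]
pink [0.3401 0.0919] [0.3322 0.0873] [0.3362 0.0896]
black [0.3291 0.1974] [0.3173 0.1883] [0.3232 0.1929]
amber [ 0.4159 -0.262 ] [ 0.4101 -0.2687] [ 0.413  -0.2653]
green scene ctr [ 0.6329 -0.1302] len [0.244 0.081 0.244 0.082] yaw long [np.float64(100.1), np.float64(100.3)]
green side ctr [ 0.6301 -0.1354] len [0.244 0.084 0.245 0.083] yaw long [np.float64(99.9), np.float64(99.6)]
orange scene ctr [0.6362 0.1367] len [0.165 0.082 0.165 0.083] yaw long [np.float64(76.2), np.float64(76.3)]
orange side ctr [0.6325 0.1318] len [0.164 0.084 0.168 0.085] yaw long [np.float64(76.4), np.float64(76.7)]
```

```bash
python3 -m jog '[[[-50,-5,0],[0,0,9.5]],[[-390,-38,0],[0,0,75.7]],[[-390,-38,0],[0,0,75.7]],[[-390,-38,0],[0,0,75.7]],[[-390,-38,0],[0,0,75.7]],[[-390,-38,0],[0,0,75.7]],[[-390,-38,0],[0,0,75.7]],[[-390,-38,0],[0,0,75.7]],[[-390,-38,0],[0,0,75.7]],[[-390,-38,0],[0,0,75.7]]]' -1
python3 - <<'E'
from h import *
s=get_state();print(s['tcp_pos'],s['eef_rot'],s['joint_pos'].round(2))
print(np.round(calibration("wrist")["T"],3).tolist(), proj("wrist",np.array([.505,.4,.07])))
cv2.imwrite("pics/w1.png",grab_frame("wrist")[:,:,::-1])
E
```

```text
clock: 1.4
tcp_pos: [0.5033, 0.4005, 0.2316]
eef_rot: [-3.141, -0.0, 1.573]
force: [0.1, -0.4, 0.5]
opening: 0.0853
[0.5032555  0.40047975 0.23156146] [-3.14142272e+00 -3.22488692e-04  1.57332437e+00] [0.58 0.3  1.13 0.   1.72 0.58]
[[1.0, 0.004, 0.001, 0.503], [0.004, -0.956, -0.292, 0.474], [-0.0, 0.292, -0.956, 0.374], [0.0, 0.0, 0.0, 1.0]] [322.06272678 180.42559658]
```

View pics/w1.png

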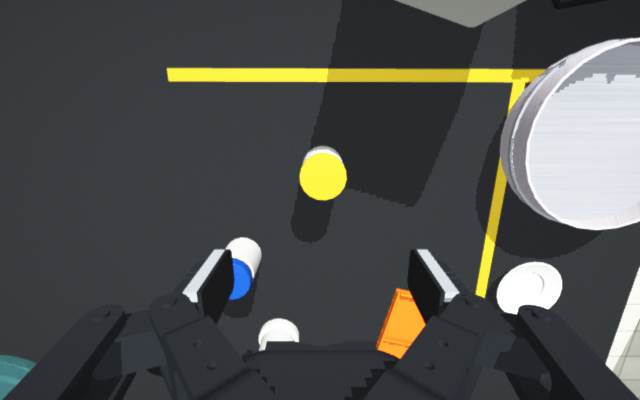

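Yellow lid shows at (323,176) in the wrist view against a predicted (322,180), so it agrees within 4 mm. Descending and gripping.

```bash
python3 -m jog '[[[3,2.5,60],[0,0,0]],[[3,2.5,120],[0,0,0]],[[3,2.5,165],[0,0,0]],[[3,2.5,190],[0,0,0]],[[3,2.5,211],[0,0,0]],[[3,2.5,211],[0,0,0]],[[3,2.5,211],[0,0,0]]]'
python3 -m jog '[[[0,0,0],[0,0,0]],[[0,0,0],[0,0,0]],[[0,0,0],[0,0,0]],[[0,0,0],[0,0,0]],[[0,0,0],[0,0,0]],[[0,0,0],[0,0,0]]]' 1
```

```text
clock: 2.33
tcp_pos: [0.5072, 0.4036, 0.0217]
eef_rot: [3.14, -0.001, 1.572]
force: [0.4, -0.3, -0.3]
opening: 0.0852
clock: 3.08
tcp_pos: [0.5078, 0.4033, 0.0219]
eef_rot: [3.139, -0.002, 1.571]
force: [-0.6, 0.4, 6.3]
opening: 0.0487
```

```bash
python3 -m jog '[[[0,0,-40],[0,0,0]],[[0,0,-90],[0,0,0]],[[-60,30,-100],[0,0,0]],[[-110,62,-100],[0,0,0]],[[-160,95,-100],[0,0,0]],[[-210,125,-100],[0,0,0]],[[-230,136,-100],[0,0,0]],[[-230,136,-100],[0,0,0]],[[-230,136,-100],[0,0,0]]]'
python3 - <<'E'
from h import *
s=get_state();print(s['tcp_pos'],s['eef_rot'],s['opening'])
cv2.imwrite("pics/s2.png",cv2.resize(grab_frame("scene")[170:320,250:450,::-1],None,fx=4,fy=4))
cv2.imwrite("pics/w2.png",grab_frame("wrist")[:,:,::-1])
E
```

```text
clock: 4.2
tcp_pos: [0.642, 0.1741, 0.1199]
eef_rot: [-3.14, -0.001, 1.572]
force: [-0.5, 0.7, -1.4]
opening: 0.0487
[0.64202269 0.17413668 0.11986922] [-3.14022659e+00 -8.80654759e-04  1.57196314e+00] 0.048662176034281926
```

View pics/s2.png

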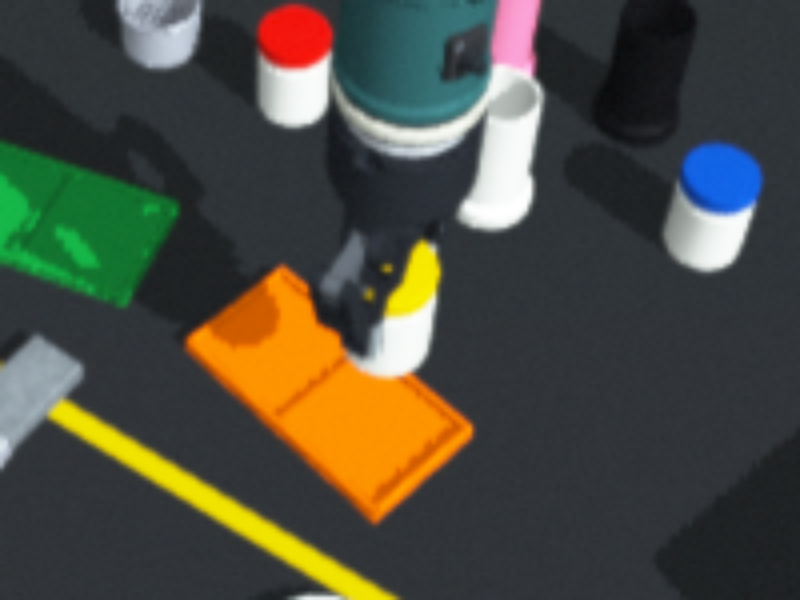

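View pics/w2.png

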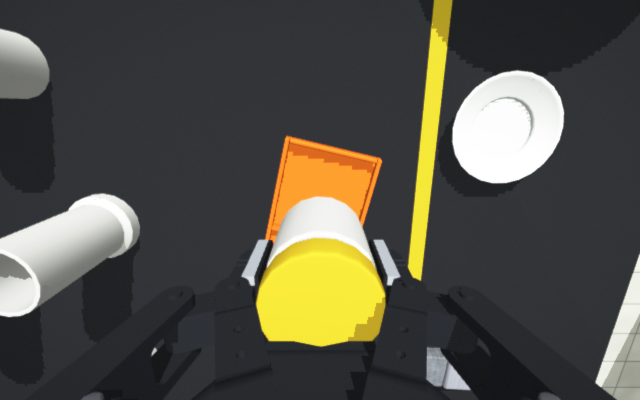

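The jar is held upright. The tray's far-end corners show at wrist (288,137) and (381,160), so I check them against the estimate.

```bash
python3 - <<'E'
from h import *
a,b=ray("wrist",(288,137),.012),ray("wrist",(381,159),.012)
print(a,b,np.linalg.norm(a-b))
t=np.radians(76.4);u=np.array([np.cos(t),np.sin(t)])
print("centre",(a+b)/2-.082*u,"comp",(a+b)/2-.042*u,(a+b)/2-.122*u, np.degrees(np.arctan2(*(a-b)[::-1])))
E
```

```text
[0.61499758 0.22400312] [0.69308667 0.20596434] 0.08014551570063762
centre [0.63476047 0.13528293] comp [0.64416615 0.17416137] [0.62535478 0.09640449] 166.99268628586316
```

```bash
python3 -m jog '[[[0,2,45],[0,0,0]],[[0,2,75],[0,0,0]],[[0,2,88],[0,0,0]],[[0,2,93],[0,0,0]],[[0,2,93],[0,0,0]],[[0,2,93],[0,0,0]]]'
python3 -m jog '[[[0,0,0],[0,0,0]],[[0,0,0],[0,0,0]],[[0,0,0],[0,0,0]],[[0,0,0],[0,0,0]],[[0,0,-30],[0,0,0]],[[0,0,-70],[0,0,0]],[[0,0,-130],[0,0,0]],[[0,0,-170],[0,0,0]],[[0,0,-170],[0,0,0]]]' -1
```

```text
clock: 5.05
tcp_pos: [0.646, 0.173, 0.0292]
eef_rot: [3.138, -0.001, 1.571]
force: [0.3, -0.6, -0.9]
opening: 0.0488
clock: 6.18
tcp_pos: [0.6472, 0.1731, 0.2036]
eef_rot: [3.131, -0.002, 1.571]
force: [0.3, 0.5, 0.4]
opening: 0.0856
```

```bash
python3 -m jog '[[[-45,-30,0],[0,0,0]],[[-95,-63,0],[0,0,0]],[[-145,-97,0],[0,0,0]],[[-195,-130,0],[0,0,0]],[[-245,-165,0],[0,0,0]],[[-290,-198,0],[0,0,0]],[[-298,-203,0],[0,0,0]],[[-298,-203,0],[0,0,0]]]'
python3 - <<'E'
from h import *
s=get_state();print(s['tcp_pos'],s['eef_rot'],s['joint_pos'].round(2))
print(proj("wrist",np.array([.444,-.125,.04])))
cv2.imwrite("pics/w3.png",grab_frame("wrist")[:,:,::-1])
cv2.imwrite("pics/s3.png",cv2.resize(grab_frame("scene")[170:320,250:450,::-1],None,fx=4,fy=4))
E
```

```text
clock: 7.18
tcp_pos: [0.4415, -0.1253, 0.1964]
eef_rot: [-3.141, -0.001, 1.569]
force: [-0.1, -0.3, -0.0]
opening: 0.0857
[ 0.44151918 -0.12526941  0.19644901] [-3.14076885e+00 -1.25193692e-03  1.56920014e+00] [-0.4  -0.11  1.63  0.    1.62 -0.4 ]
[322.94065969 180.99583917]
```

View pics/w3.png

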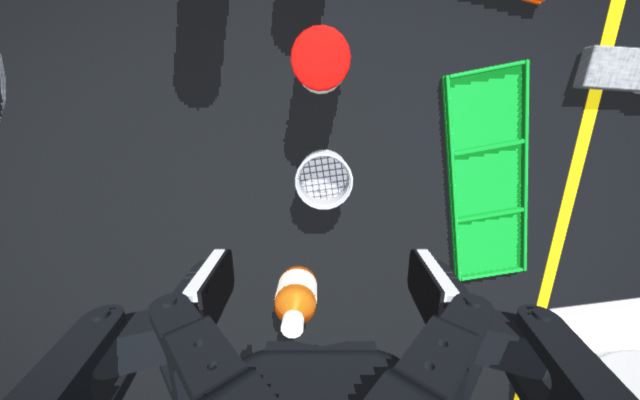

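View pics/s3.png

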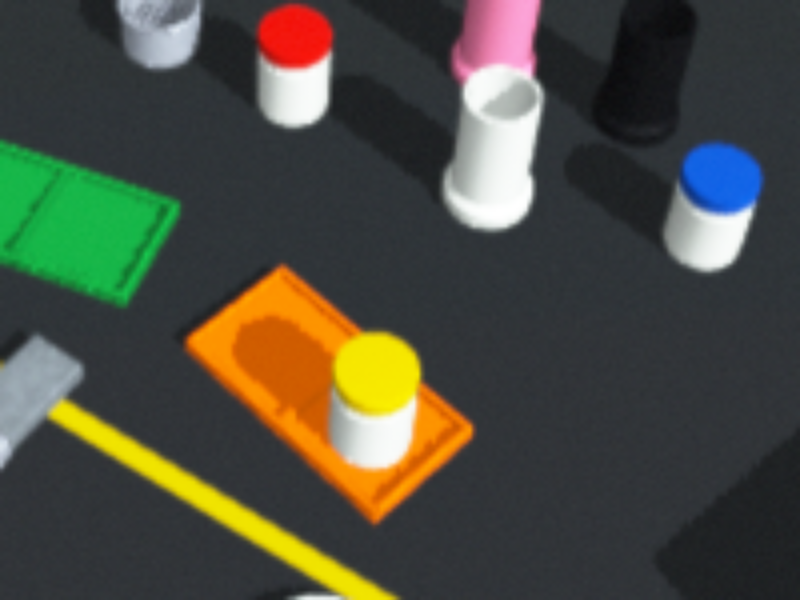

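The yellow jar stands in its orange compartment. The sieve rim is at wrist (324,180) against a predicted (323,181). I descend to it and also measure the green tray from this view.

```bash
python3 - <<'E'
from h import *
P=np.array([ray("wrist",p,.012) for p in[(444,76),(529,60),(526,271),(459,279)]])
print(P.round(4).tolist(),P.mean(0),np.linalg.norm(P-np.roll(P,-1,0),axis=1)); print(get_state()['tcp_pos'])
E
python3 -m jog '[[[1,3,60],[0,0,0]],[[1,3,110],[0,0,0]],[[1,3,150],[0,0,0]],[[1,3,175],[0,0,0]],[[1,3,187],[0,0,0]],[[1,3,187],[0,0,0]],[[1,3,187],[0,0,0]]]'
python3 -m jog '[[[0,0,0],[0,0,0]],[[0,0,0],[0,0,0]],[[0,0,0],[0,0,0]],[[0,0,0],[0,0,0]],[[0,0,0],[0,0,0]]]' 1
```

```text
[[0.568, -0.0207], [0.6516, -0.0056], [0.697, -0.2451], [0.6156, -0.2566]] [ 0.63305042 -0.13197283] [0.0849098  0.24377952 0.08218783 0.24064581]
[ 0.44228555 -0.12437622  0.19670976]
clock: 8.15
tcp_pos: [0.4462, -0.1244, 0.0116]
eef_rot: [3.139, 0.001, 1.571]
force: [0.2, -0.4, -0.7]
opening: 0.0855
clock: 8.78
tcp_pos: [0.446, -0.1247, 0.0122]
eef_rot: [3.139, 0.001, 1.57]
force: [-0.8, 0.9, 4.9]
opening: 0.0574
```

```bash
python3 -m jog '[[[0,0,-40],[0,0,0]],[[0,0,-90],[0,0,0]],[[25,25,-115],[0,0,0]],[[65,62,-115],[0,0,0]],[[105,97,-115],[0,0,0]],[[145,130,-115],[0,0,0]],[[190,160,-115],[0,0,0]],[[220,179,-115],[0,0,0]],[[220,179,-115],[0,0,0]],[[220,179,-115],[0,0,0]]]'
python3 - <<'E'
from h import *
s=get_state();print(s['tcp_pos'],s['eef_rot'],s['opening'])
cv2.imwrite("pics/s4.png",cv2.resize(grab_frame("scene")[170:320,250:450,::-1],None,fx=4,fy=4))
cv2.imwrite("pics/w4.png",grab_frame("wrist")[:,:,::-1])
E
```

```text
clock: 10.02
tcp_pos: [0.6235, 0.0952, 0.125]
eef_rot: [-3.141, 0.001, 1.57]
force: [-0.2, 0.4, -1.6]
opening: 0.0578
[0.62345095 0.09517922 0.12502765] [-3.14063738e+00  6.31999920e-04  1.57047942e+00] 0.057763175755771425
```

View pics/s4.png

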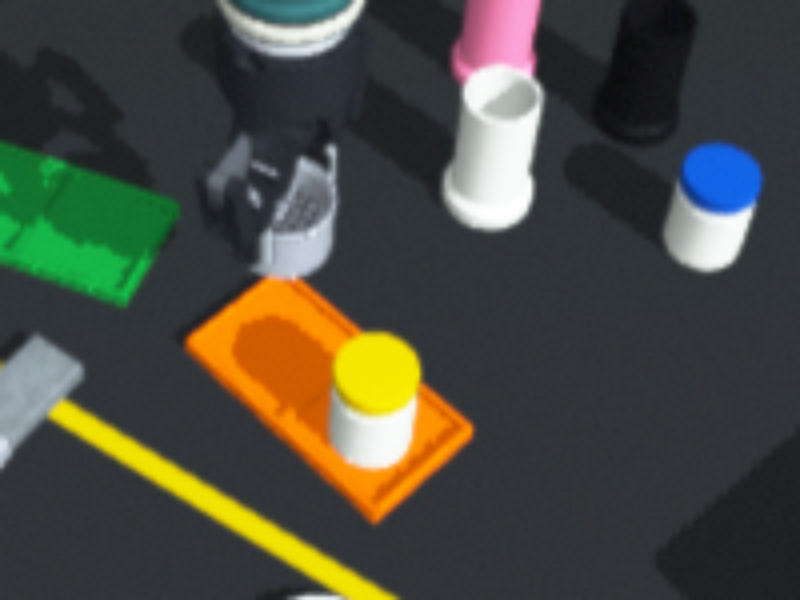

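View pics/w4.png

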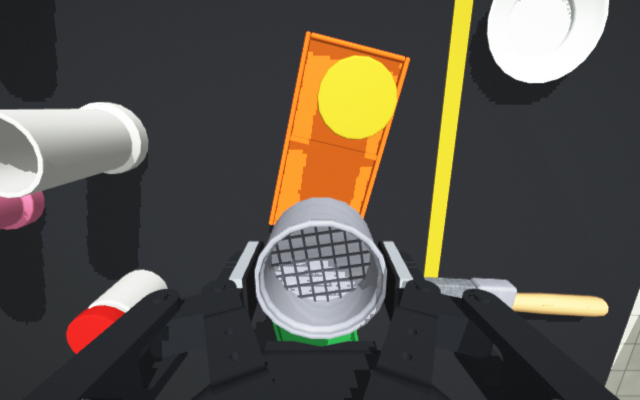

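```bash
python3 -m jog '[[[1,1,50],[0,0,0]],[[1,1,85],[0,0,0]],[[1,1,102],[0,0,0]],[[1,1,108],[0,0,0]],[[1,1,108],[0,0,0]],[[1,1,108],[0,0,0]]]'
python3 - <<'E'
from h import *
s=get_state();print(s['tcp_pos'],s['force'])
cv2.imwrite("pics/s5.png",cv2.resize(grab_frame("scene")[170:320,250:450,::-1],None,fx=4,fy=4))
E
```

```text
clock: 10.88
tcp_pos: [0.6263, 0.0967, 0.0194]
eef_rot: [3.138, -0.0, 1.57]
force: [-0.4, -0.3, -0.9]
opening: 0.0577
[0.62629945 0.09671978 0.01939725] [-0.3877727  -0.28467501 -0.92044268]
```

View pics/s5.png

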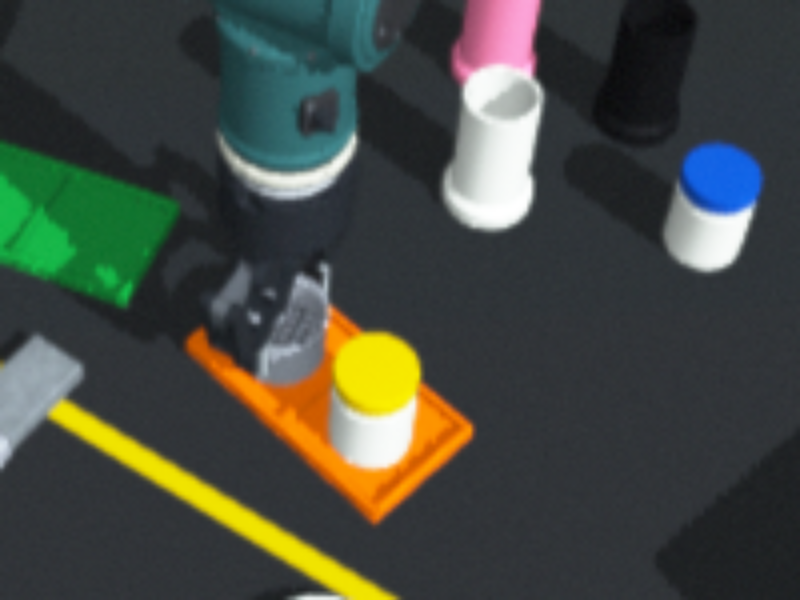

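```bash
python3 -m jog '[[[0,0,2],[0,0,0]],[[0,0,2],[0,0,0]]]'
python3 -m jog '[[[0,0,0],[0,0,0]],[[0,0,0],[0,0,0]],[[0,0,0],[0,0,0]],[[0,0,0],[0,0,0]],[[0,0,-30],[0,0,0]],[[0,0,-80],[0,0,0]],[[0,0,-130],[0,0,0]],[[0,0,-180],[0,0,0]],[[0,0,-180],[0,0,0]]]' -1
python3 -m jog '[[[-58,-10,0],[0,0,0]],[[-115,-20,0],[0,0,0]],[[-170,-30,0],[0,0,0]],[[-230,-40,0],[0,0,0]],[[-290,-50,0],[0,0,0]],[[-350,-60,0],[0,0,0]],[[-410,-72,0],[0,0,0]],[[-470,-82,0],[0,0,0]],[[-516,-90,0],[0,0,0]],[[-516,-90,0],[0,0,0]]]'
python3 -m jog '[[[0,0,0],[0,0,0]],[[0,0,0],[0,0,0]]]'
python3 - <<'E'
from h import *
s=get_state();print(s['tcp_pos'],s['eef_rot'],s['joint_pos'].round(2))
print(proj("wrist",np.array([.5368,-.4185,.058])))
cv2.imwrite("pics/w6.png",grab_frame("wrist")[:,:,::-1])
cv2.imwrite("pics/s6.png",cv2.resize(grab_frame("scene")[140:290,200:400,::-1],None,fx=4,fy=4))
E
```

```text
clock: 11.18
tcp_pos: [0.6257, 0.0968, 0.0163]
eef_rot: [3.139, -0.0, 1.571]
force: [-0.2, 0.1, 0.9]
opening: 0.0578
clock: 12.3
tcp_pos: [0.6277, 0.0969, 0.2024]
eef_rot: [3.129, -0.001, 1.571]
force: [-0.1, -0.3, 0.8]
opening: 0.0856
clock: 13.55
tcp_pos: [0.5326, -0.4226, 0.1925]
eef_rot: [-3.139, -0.002, 1.565]
force: [0.1, 0.2, -0.4]
opening: 0.0856
clock: 13.8
tcp_pos: [0.5353, -0.4178, 0.195]
eef_rot: [-3.141, -0.001, 1.572]
force: [-0.0, -0.4, -0.1]
opening: 0.0852
[ 0.53525413 -0.41778091  0.19498692] [-3.14128930e+00 -9.03093825e-04  1.57234974e+00] [-0.75  0.39  1.08  0.    1.67 -0.75]
[322.01206527 186.75475414]
```

View pics/w6.png

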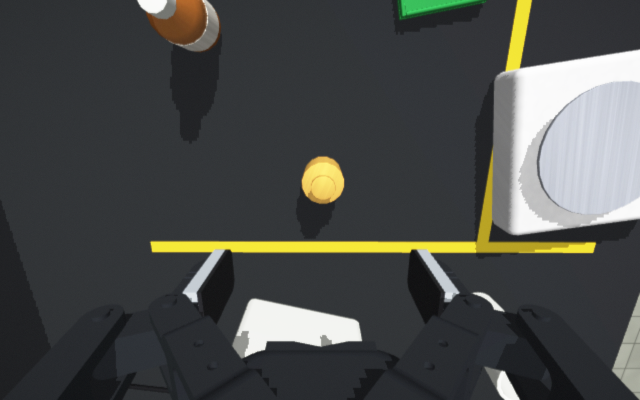

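View pics/s6.png

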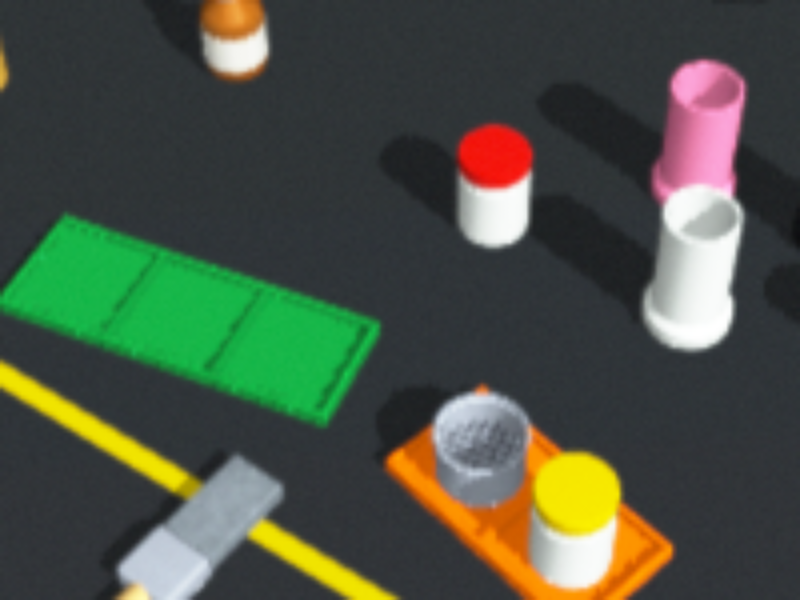

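Sieve sits in its compartment. Weight knob is at wrist (323,185), predicted (322,187). I check the clearance to the white box behind it before going down.

```bash
python3 - <<'E'
from h import *
print(ray("scene",(146,140),0),ray("scene",(177,125),0),ray("side",(512,357),0), ray("wrist",(248,300),0),ray("wrist",(248,300),.13))
E
python3 -m jog '[[[0,2,60],[0,0,0]],[[0,2,110],[0,0,0]],[[0,2,150],[0,0,0]],[[0,2,173],[0,0,0]],[[0,2,182],[0,0,0]],[[0,2,182],[0,0,0]],[[0,2,182],[0,0,0]]]'
python3 -m jog '[[[0,0,0],[0,0,0]],[[0,0,0],[0,0,0]],[[0,0,0],[0,0,0]],[[0,0,0],[0,0,0]],[[0,0,0],[0,0,0]],[[0,0,0],[0,0,0]]]' 1
```

```text
[ 0.55855555 -0.61113794] [ 0.44903075 -0.58489446] [ 0.44763914 -0.58691958] [ 0.44015918 -0.58955422] [ 0.4767229  -0.49514209]
clock: 14.78
tcp_pos: [0.5379, -0.4199, 0.0154]
eef_rot: [3.139, 0.002, 1.571]
force: [-0.1, -0.1, 0.3]
opening: 0.0856
clock: 15.52
tcp_pos: [0.5375, -0.4197, 0.0143]
eef_rot: [3.14, 0.001, 1.571]
force: [1.0, -0.1, 4.9]
opening: 0.0417
```

```bash
python3 -m jog '[[[0,0,-30],[0,0,0]],[[0,0,-75],[0,0,0]],[[25,5,-105],[0,0,0]],[[70,15,-105],[0,0,0]],[[120,30,-105],[0,0,0]],[[175,50,-105],[0,0,0]],[[225,70,-105],[0,0,0]],[[270,88,-105],[0,0,0]],[[288,94.5,-105],[0,0,0]],[[288,94.5,-105],[0,0,0]]]'
python3 -m jog '[[[0,0,0],[0,0,0]],[[0,0,0],[0,0,0]]]'
python3 - <<'E'
from h import *
s=get_state();print(s['tcp_pos'],s['eef_rot'],s['force'])
cv2.imwrite("pics/w7.png",grab_frame("wrist")[:,:,::-1])
cv2.imwrite("pics/d7.png",cv2.resize(grab_frame("side")[120:270,320:480,::-1],None,fx=4,fy=4))
E
```

```text
clock: 16.77
tcp_pos: [0.6303, -0.13, 0.1158]
eef_rot: [-3.137, -0.001, 1.573]
force: [-0.7, -0.2, -4.3]
opening: 0.0417
clock: 17.02
tcp_pos: [0.6307, -0.133, 0.1179]
eef_rot: [-3.141, 0.0, 1.568]
force: [-0.2, -0.7, -4.8]
opening: 0.0418
[ 0.63070099 -0.13299088  0.11791927] [-3.14069100e+00  2.71173600e-04  1.56833192e+00] [-0.23357602 -0.74747994 -4.79307295]
```

View pics/w7.png

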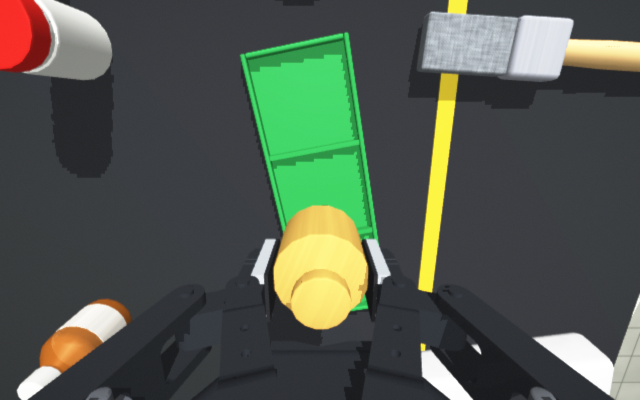

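View pics/d7.png

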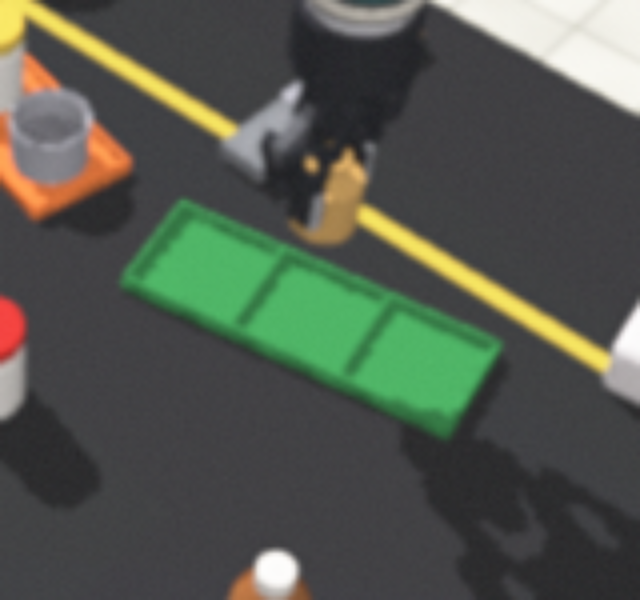

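```bash
python3 -m jog '[[[0,1,45],[0,0,0]],[[0,1,75],[0,0,0]],[[0,1,92],[0,0,0]],[[0,1,98],[0,0,0]],[[0,1,98],[0,0,0]],[[0,1,98],[0,0,0]]]'
```

```text
clock: 17.88
tcp_pos: [0.6336, -0.1317, 0.0223]
eef_rot: [3.138, 0.001, 1.571]
force: [-0.1, -0.3, -4.8]
opening: 0.0422
```

```bash
python3 -m jog '[[[0,0,2.5],[0,0,0]],[[0,0,2.5],[0,0,0]],[[0,0,2.5],[0,0,0]]]'
```

```text
clock: 18.25
tcp_pos: [0.6327, -0.1313, 0.0183]
eef_rot: [3.141, 0.0, 1.571]
force: [0.9, 1.0, -3.2]
opening: 0.0419
```

```bash
python3 -m jog '[[[0,0,0],[0,0,0]],[[0,0,0],[0,0,0]],[[0,0,0],[0,0,0]],[[0,0,0],[0,0,0]],[[0,0,-30],[0,0,0]],[[0,0,-80],[0,0,0]],[[0,0,-130],[0,0,0]],[[0,0,-180],[0,0,0]],[[0,0,-180],[0,0,0]]]' -1
python3 -m jog '[[[50,-29,0],[0,0,0]],[[100,-58,0],[0,0,0]],[[152,-87,0],[0,0,0]],[[204,-117,0],[0,0,0]],[[255,-147,0],[0,0,0]],[[306,-176,0],[0,0,0]],[[357,-205,0],[0,0,0]],[[408,-235,0],[0,0,0]],[[408,-235,0],[0,0,0]],[[408,-235,0],[0,0,0]]]'
python3 - <<'E'
from h import *
s=get_state();print(s['tcp_pos'],s['eef_rot'],s['joint_pos'].round(2))
print(proj("wrist",np.array([.3974,.2773,.07])))
cv2.imwrite("pics/w8.png",grab_frame("wrist")[:,:,::-1])
cv2.imwrite("pics/s8.png",cv2.resize(grab_frame("scene")[140:290,200:400,::-1],None,fx=4,fy=4))
E
```

```text
clock: 19.38
tcp_pos: [0.635, -0.1321, 0.2051]
eef_rot: [3.129, 0.004, 1.571]
force: [-0.6, 0.1, -0.2]
opening: 0.0855
clock: 20.62
tcp_pos: [0.3972, 0.2764, 0.1969]
eef_rot: [-3.141, 0.001, 1.571]
force: [0.3, -0.2, 0.4]
opening: 0.0856
[0.39716837 0.27637996 0.19690055] [-3.14063418e+00  1.32292744e-03  1.57126695e+00] [ 0.49 -0.05  1.58 -0.    1.61  0.49]
[320.74517839 187.54889361]
```

View pics/w8.png

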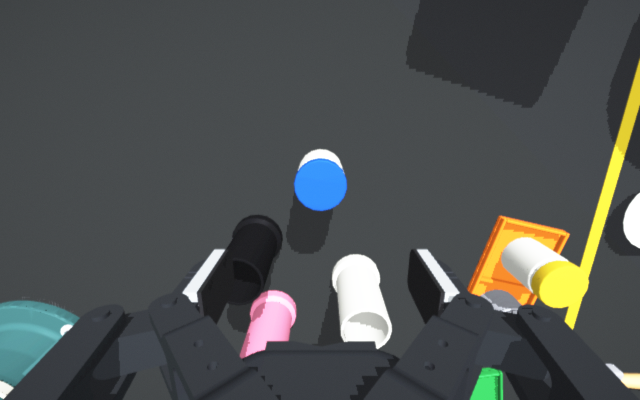

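View pics/s8.png

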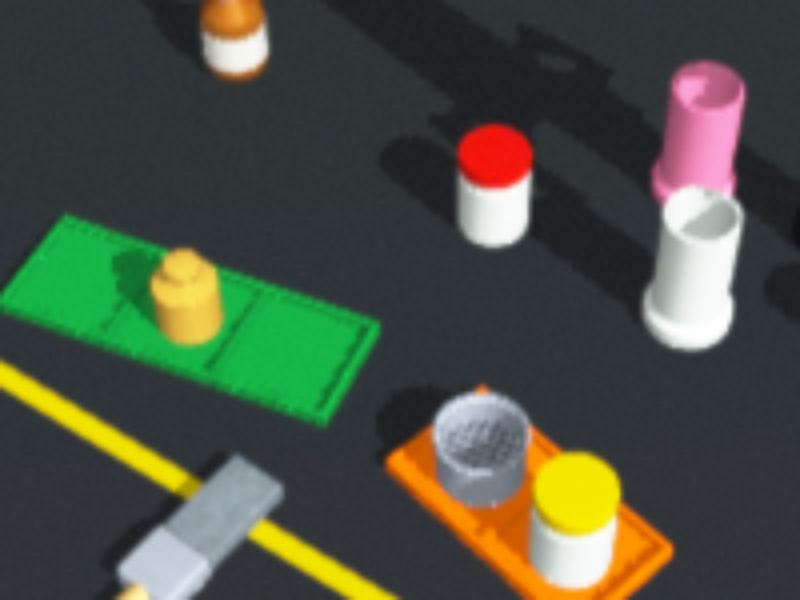

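Weight stands in the middle compartment. Blue lid at wrist (321,185), predicted (321,187).

```bash
python3 -m jog '[[[3,0,60],[0,0,0]],[[3,0,110],[0,0,0]],[[3,0,150],[0,0,0]],[[3,0,170],[0,0,0]],[[3,0,176],[0,0,0]],[[3,0,176],[0,0,0]],[[3,0,176],[0,0,0]]]'
python3 -m jog '[[[0,0,0],[0,0,0]],[[0,0,0],[0,0,0]],[[0,0,0],[0,0,0]],[[0,0,0],[0,0,0]],[[0,0,0],[0,0,0]],[[0,0,0],[0,0,0]]]' 1
```

```text
clock: 21.6
tcp_pos: [0.3987, 0.28, 0.0233]
eef_rot: [3.139, -0.001, 1.57]
force: [0.3, 0.1, 0.4]
opening: 0.0853
clock: 22.35
tcp_pos: [0.3981, 0.2802, 0.0228]
eef_rot: [3.14, -0.001, 1.571]
force: [0.1, -0.2, 5.7]
opening: 0.0486
```

```bash
python3 -m jog '[[[0,0,-40],[0,0,0]],[[0,0,-90],[0,0,0]],[[0,0,-140],[0,0,0]],[[0,0,-155],[0,0,0]],[[-40,20,-155],[0,0,0]],[[-80,40,-155],[0,0,0]],[[-130,65,-155],[0,0,0]],[[-180,91,-155],[0,0,0]],[[-230,116,-155],[0,0,0]],[[-280,141,-155],[0,0,0]]]'
python3 -m jog '[[[-45,23,0],[0,0,0]],[[-95,48,0],[0,0,0]],[[-140,71,0],[0,0,0]],[[-185,94,0],[0,0,0]],[[-211,107,0],[0,0,0]],[[-211,107,0],[0,0,0]],[[-211,107,0],[0,0,0]]]'
python3 - <<'E'
from h import *
s=get_state();print(s['tcp_pos'],s['eef_rot'],s['force'],s['opening'])
cv2.imwrite("pics/w9.png",grab_frame("wrist")[:,:,::-1])
cv2.imwrite("pics/d9.png",cv2.resize(grab_frame("side")[120:270,320:480,::-1],None,fx=4,fy=4))
E
```

```text
clock: 23.6
tcp_pos: [0.5379, -0.0019, 0.1743]
eef_rot: [-3.138, -0.001, 1.571]
force: [0.2, -0.0, -0.5]
opening: 0.0489
clock: 24.48
tcp_pos: [0.6445, -0.2104, 0.1747]
eef_rot: [-3.138, -0.002, 1.571]
force: [-0.2, -0.6, -1.1]
opening: 0.049
[ 0.64451766 -0.21042975  0.17470258] [-3.13821807e+00 -2.11638097e-03  1.57087690e+00] [-0.17056399 -0.64122017 -1.07056891] 0.04904691130081612
```

View pics/w9.png

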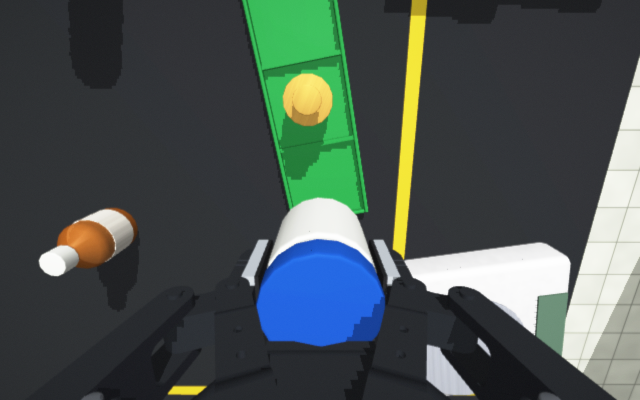

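View pics/d9.png

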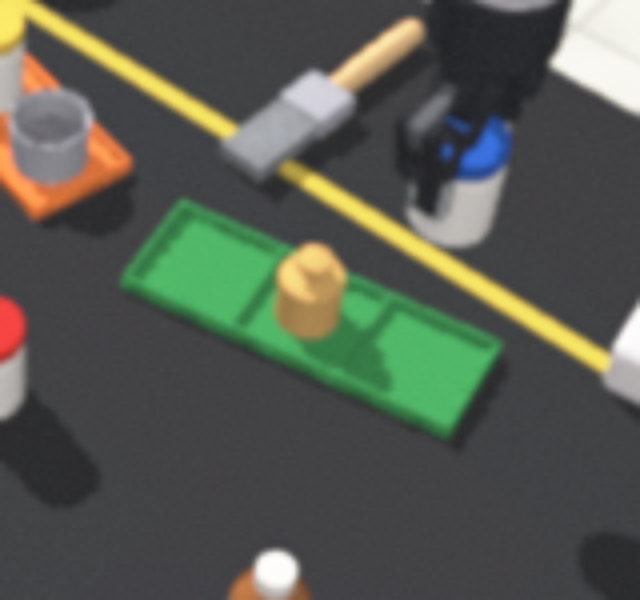

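```bash
python3 - <<'E'
from h import *
for z in(0,.04,.06): print(z,ray("scene",(125,186),z),ray("scene",(174,214),z),ray("side",(473,208),z),ray("side",(507,167),z))
E
```

```text
0 [ 0.73110881 -0.50459626] [ 0.72727634 -0.31061772] [ 0.74451713 -0.30342746] [ 0.93805946 -0.29526937]
0.04 [ 0.74913342 -0.46349143] [ 0.7454734  -0.27824116] [ 0.71165572 -0.31361165] [ 0.89802964 -0.30575572]
0.06 [ 0.75814572 -0.44293901] [ 0.75457193 -0.26205288] [ 0.69522502 -0.31870374] [ 0.87801473 -0.31099889]
```

```bash
python3 -m jog '[[[0,1,60],[0,0,0]],[[0,1,110],[0,0,0]],[[0,1,135],[0,0,0]],[[0,1,144],[0,0,0]],[[0,1,147],[0,0,0]],[[0,1,147],[0,0,0]],[[0,1,147],[0,0,0]]]'
```

```text
clock: 25.45
tcp_pos: [0.6474, -0.2117, 0.0318]
eef_rot: [3.138, 0.001, 1.571]
force: [0.1, 0.1, -0.2]
opening: 0.0487
```

```bash
python3 -m jog '[[[0,-1,3],[0,0,0]],[[0,-1,3],[0,0,0]],[[0,-1,3],[0,0,0]]]'
```

```text
clock: 25.82
tcp_pos: [0.6453, -0.2114, 0.0269]
eef_rot: [-3.141, -0.0, 1.571]
force: [0.2, -0.6, -0.4]
opening: 0.0487
```

```bash
python3 -m jog '[[[0,0,0],[0,0,0]],[[0,0,0],[0,0,0]],[[0,0,0],[0,0,0]],[[0,0,0],[0,0,0]],[[0,0,-30],[0,0,0]],[[0,0,-80],[0,0,0]],[[0,0,-130],[0,0,0]],[[0,0,-180],[0,0,0]],[[0,0,-200],[0,0,0]]]' -1
python3 -m jog '[[[45,-26,0],[0,0,0]],[[95,-55,0],[0,0,0]],[[145,-84,0],[0,0,0]],[[195,-113,0],[0,0,0]],[[245,-142,0],[0,0,0]],[[295,-171,0],[0,0,0]],[[340,-197,0],[0,0,0]],[[354,-205,0],[0,0,0]],[[354,-205,0],[0,0,0]],[[354,-205,0],[0,0,0]]]'
python3 - <<'E'
from h import *
s=get_state();print(s['tcp_pos'],s['eef_rot'],s['joint_pos'].round(2))
print(proj("wrist",np.array([.4407,.1416,.1])))
cv2.imwrite("pics/w10.png",grab_frame("wrist")[:,:,::-1])
cv2.imwrite("pics/s10.png",cv2.resize(grab_frame("scene")[140:290,200:400,::-1],None,fx=4,fy=4))
E
```

```text
clock: 26.95
tcp_pos: [0.6466, -0.2118, 0.2322]
eef_rot: [3.134, 0.003, 1.571]
force: [0.6, 0.1, 0.3]
opening: 0.0855
clock: 28.2
tcp_pos: [0.4411, 0.1417, 0.2267]
eef_rot: [3.141, 0.001, 1.569]
force: [0.7, 0.1, 0.1]
opening: 0.085
[0.44111975 0.14174222 0.22674019] [3.14130264e+00 6.37112643e-04 1.56924809e+00] [ 0.19 -0.11  1.57 -0.    1.68  0.19]
[319.90239232 188.80096397]
```

View pics/w10.png

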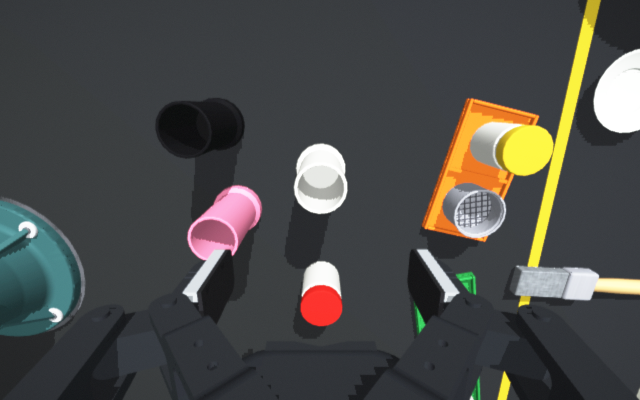

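View pics/s10.png

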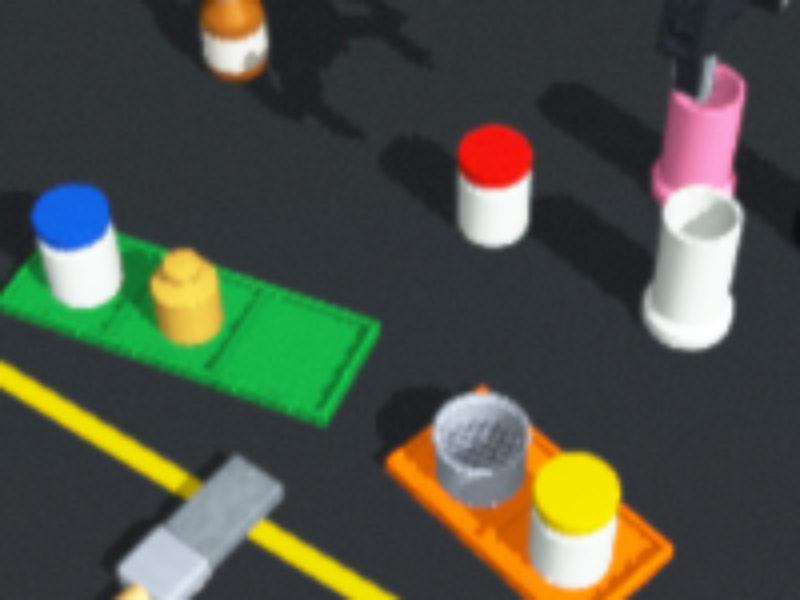

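Blue jar is in the green tray's end compartment. White cup rim is at wrist (321,186), predicted (320,189). Pink is at (225,222) and black at (200,128), both clear of the finger paths.

```bash
python3 -m jog '[[[2,0,50],[0,0,0]],[[2,0,95],[0,0,0]],[[2,0,135],[0,0,0]],[[2,0,160],[0,0,0]],[[2,0,175],[0,0,0]],[[2,0,175],[0,0,0]],[[2,0,175],[0,0,0]]]'
python3 -m jog '[[[0,0,0],[0,0,0]],[[0,0,0],[0,0,0]],[[0,0,0],[0,0,0]],[[0,0,0],[0,0,0]],[[0,0,0],[0,0,0]],[[0,0,0],[0,0,0]]]' 1
```

```text
clock: 29.18
tcp_pos: [0.4416, 0.1447, 0.0531]
eef_rot: [3.139, -0.001, 1.57]
force: [-0.6, -0.6, 0.7]
opening: 0.0853
clock: 29.92
tcp_pos: [0.4415, 0.145, 0.0531]
eef_rot: [3.139, -0.001, 1.571]
force: [-0.4, -1.1, 5.4]
opening: 0.0496
```

```bash
python3 -m jog '[[[0,0,-40],[0,0,0]],[[0,0,-90],[0,0,0]],[[0,0,-125],[0,0,0]],[[-35,30,-130],[0,0,0]],[[-75,66,-130],[0,0,0]],[[-115,102,-130],[0,0,0]],[[-155,138,-130],[0,0,0]],[[-190,170,-130],[0,0,0]],[[-197,176,-130],[0,0,0]],[[-197,176,-130],[0,0,0]]]'
python3 -m jog '[[[0,0,0],[0,0,0]],[[0,0,0],[0,0,0]]]'
python3 - <<'E'
from h import *
s=get_state();print(s['tcp_pos'],s['eef_rot'],s['force'],s['opening'])
cv2.imwrite("pics/s11.png",cv2.resize(grab_frame("scene")[140:290,200:400,::-1],None,fx=4,fy=4))
cv2.imwrite("pics/d11.png",cv2.resize(grab_frame("side")[120:270,280:480,::-1],None,fx=4,fy=4))
E
```

```text
clock: 31.18
tcp_pos: [0.6159, -0.0523, 0.1806]
eef_rot: [-3.139, -0.001, 1.57]
force: [0.1, 1.3, -0.4]
opening: 0.0495
clock: 31.42
tcp_pos: [0.6158, -0.0511, 0.1822]
eef_rot: [3.141, -0.0, 1.572]
force: [-0.1, 0.3, -1.2]
opening: 0.0498
[ 0.61582675 -0.05110153  0.18220495] [ 3.14130422e+00 -2.37917489e-04  1.57213354e+00] [-0.07415293  0.31027116 -1.19392226] 0.049757159479125124
```

View pics/s11.png

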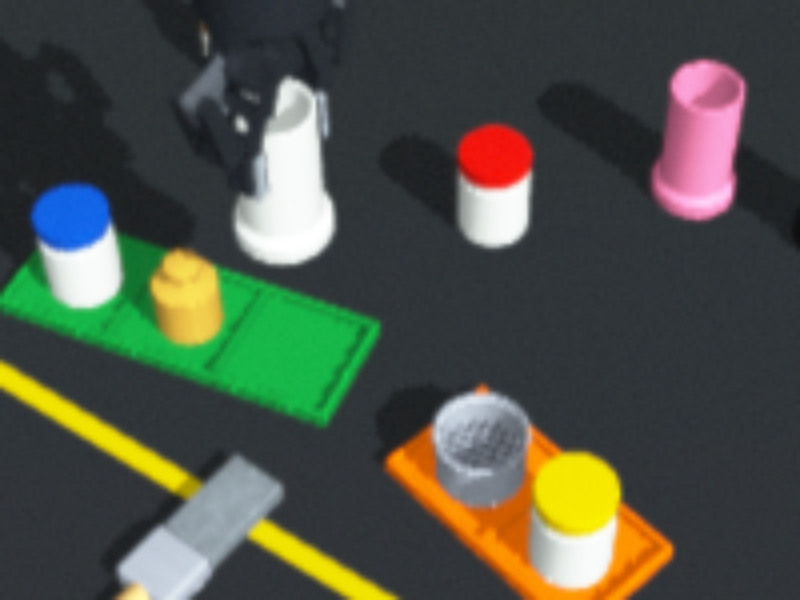

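View pics/d11.png

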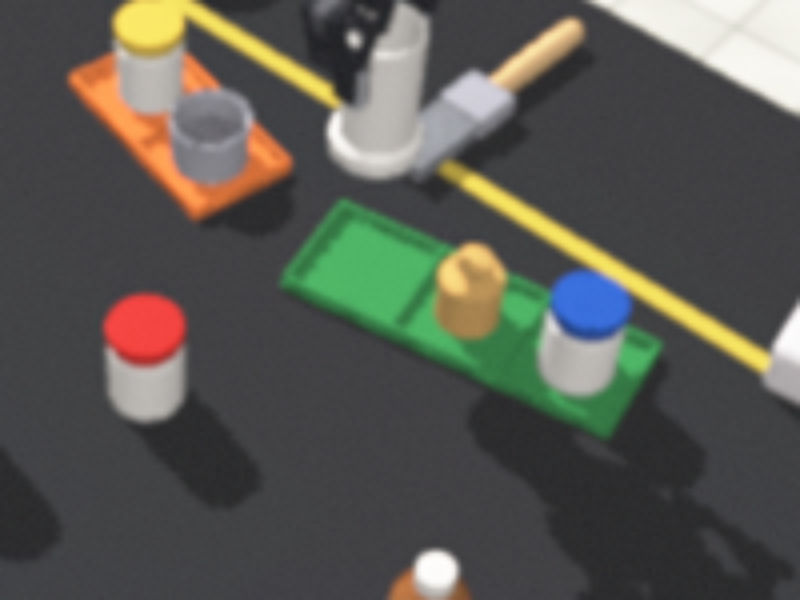

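```bash
python3 -m jog '[[[-1,1,50],[0,0,0]],[[-1,1,90],[0,0,0]],[[-1,1,112],[0,0,0]],[[-1,1,120],[0,0,0]],[[-1,1,123],[0,0,0]],[[-1,1,123],[0,0,0]],[[-1,1,123],[0,0,0]]]'
```

```text
clock: 32.4
tcp_pos: [0.6183, -0.0534, 0.0603]
eef_rot: [3.139, 0.0, 1.571]
force: [-1.3, -0.0, -0.5]
opening: 0.0492
```

```bash
python3 -m jog '[[[0,0,2],[0,0,0]],[[0,0,2],[0,0,0]],[[0,0,2],[0,0,0]]]'
python3 - <<'E'
from h import *
cv2.imwrite("pics/d12.png",cv2.resize(grab_frame("side")[120:270,280:480,::-1],None,fx=4,fy=4))
E
```

```text
clock: 32.78
tcp_pos: [0.6177, -0.0534, 0.0572]
eef_rot: [3.141, 0.0, 1.571]
force: [1.2, 0.2, 0.8]
opening: 0.049
```

View pics/d12.png

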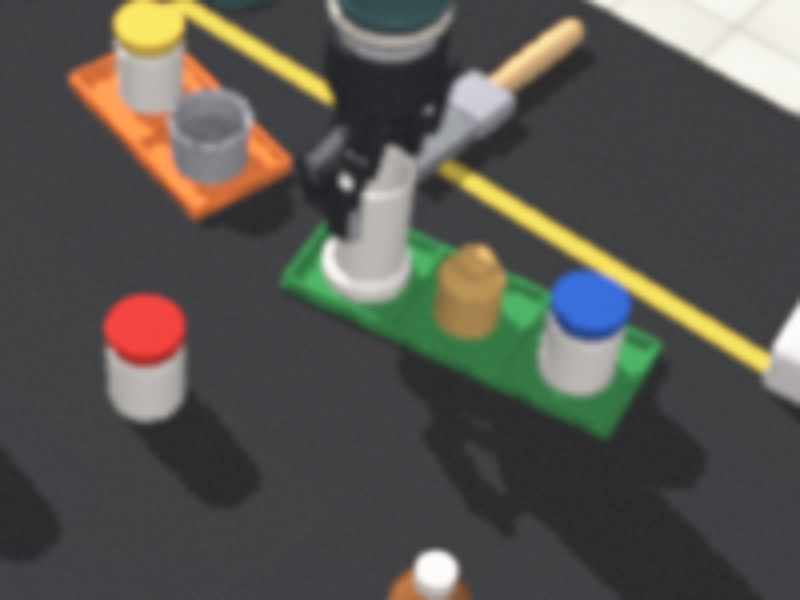

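```bash
python3 -m jog '[[[0,0,0],[0,0,0]],[[0,0,0],[0,0,0]],[[0,0,0],[0,0,0]],[[0,0,0],[0,0,0]],[[0,0,-30],[0,0,0]],[[0,0,-80],[0,0,0]],[[0,0,-130],[0,0,0]],[[0,0,-180],[0,0,0]],[[0,0,-200],[0,0,0]]]' -1
python3 -m jog '[[[-40,-20,-30],[0,0,0]],[[-80,-20,-60],[0,0,0]],[[-80,-20,-60],[0,0,0]],[[-80,-20,-60],[0,0,0]],[[-80,-20,-60],[0,0,0]],[[-80,-20,-60],[0,0,0]]]'
python3 - <<'E'
from h import *
s=get_state();print(s['tcp_pos'],s['clock'])
for n in("wrist","scene","side"): cv2.imwrite(f"pics/{n}13.png",grab_frame(n)[:,:,::-1])
a=cv2.imread("pics/scene13.png");b=cv2.imread("pics/side13.png")
cv2.imwrite("pics/s13.png",cv2.resize(a[140:290,200:400],None,fx=4,fy=4))
cv2.imwrite("pics/d13.png",cv2.resize(b[120:270,280:480],None,fx=4,fy=4))
C=np.array([.632,-.132]);t=np.radians(100.);u=np.array([np.cos(t),np.sin(t)])
O=np.array([.635,.135]);t=np.radians(76.5);v=np.array([np.cos(t),np.sin(t)])
for n,p,z in(("cup",C+.08*u,.104),("weight",C,.062),("blue",C-.08*u,.074),("sieve",O-.04*v,.044),("yellow",O+.04*v,.074)):
    print(n,p.round(3),[proj(k,np.array([*p,z])).round(1).tolist() for k in("wrist","scene","side")])
E
```

```text
clock: 33.95
tcp_pos: [0.6185, -0.0535, 0.2618]
eef_rot: [3.134, 0.001, 1.571]
force: [0.9, -0.3, -0.5]
opening: 0.0852
clock: 34.7
tcp_pos: [0.5972, -0.1323, 0.3157]
eef_rot: [-3.14, -0.001, 1.572]
force: [-0.3, -0.1, -0.6]
opening: 0.0857
[ 0.59723621 -0.13230224  0.31565439] 34.7
cup [ 0.618 -0.053] [[339.0, 101.0], [271.2, 203.4], [373.3, 161.1]]
weight [ 0.632 -0.132] [[346.4, 163.2], [244.8, 204.7], [398.8, 183.9]]
blue [ 0.646 -0.211] [[355.6, 221.2], [217.5, 192.3], [427.3, 193.5]]
sieve [0.626 0.096] [[345.0, -31.4], [320.1, 247.4], [332.5, 148.3]]
yellow [0.644 0.174] [[367.9, -135.8], [344.5, 261.0], [316.7, 124.6]]
```

View pics/wrist13.png

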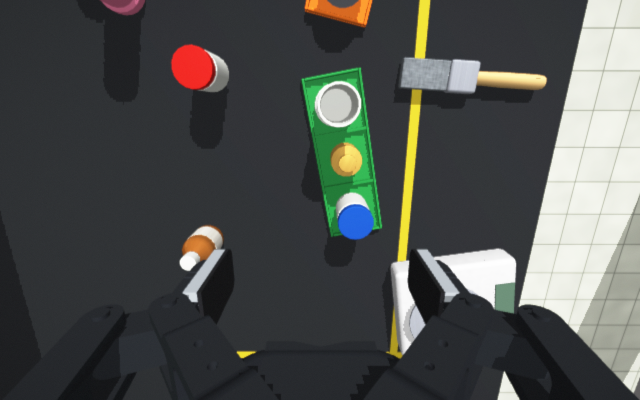

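View pics/scene13.png

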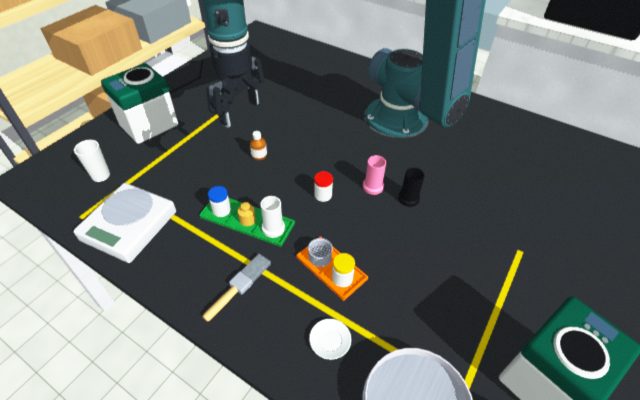

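View pics/d13.png

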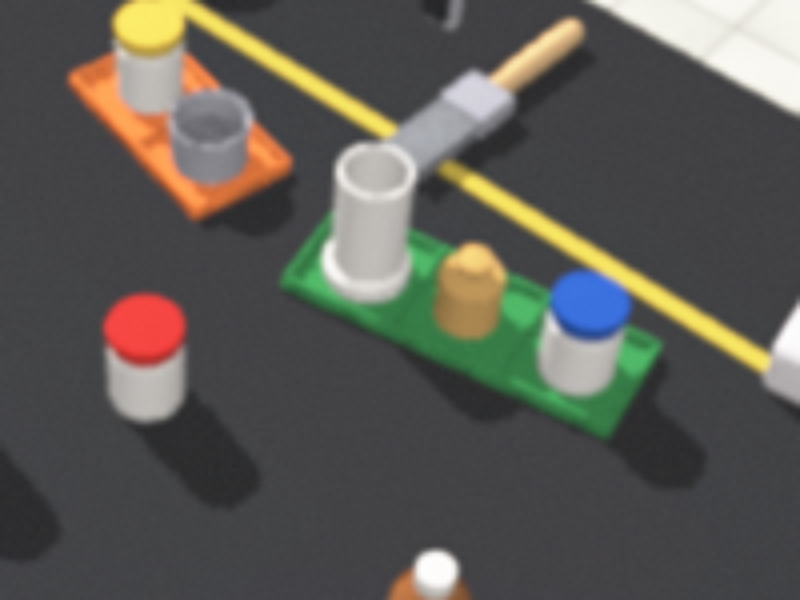

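All five tops fall within about 3 px of the predicted seated positions: cup at wrist (338,104) against (339,101), weight (347,160) against (346,163), blue (355,221) against (356,221). In the scene view the sieve is at (320,245) against (320,247) and yellow at (344,262) against (344,261). The red jar (323,186) and amber bottle (258,147) haven't moved, and the arm is clear, so I'm handing in.

```bash
python3 -c "
from bench import *
print(job_done())"
```

```text
the job is handed in; nothing more can be done
None
```

Both kits are made up, and I handed the job in at about 35 s of the 122 s allowed; hand-in reports no verdict.

- **Green tray:** it holds the blue-lidded jar, the brass weight in the middle compartment, and the white cup.
- **Orange tray:** it holds the steel sieve and the yellow-lidded jar.

**Last checks:** in the final pictures from all three cameras everything looked upright. Each top was within about 3 px (a few mm) of where a seated, centred item should appear. The red-lidded jar and the amber bottle stood where they began, the arm was raised clear, and no check failed.

**Disagreement:** at the start the scene and side cameras differed by up to about 10 mm in the positions they gave. I averaged the two, and each wrist-camera look before a grasp agreed within about 4 mm.

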